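# Set out the staining station

## Task

Set out the bench for staining slides. Stand the three bottles upright on the worktop in a straight row along the front (robot) side of the blue tube rack, their middles about 5 cm out from that side: the smallest bottle opposite the middle of the rack, the tallest to its left and the middle-sized brown one to its right (as the robot sees them), with a gap of about 2 cm between neighbours. Stack the light-grey cuvette box squarely on top of the blue slide box, long sides together, let go of everything and leave the timer, the beaker and the tape roll where they are.

Things in the scene. Friction and masses are not known exactly. Their poses are not given: they have to be found in the camera images.
- tall_bottle_mid (a point): the tallest bottle: white plastic with a blue cap, round, 48 mm across and 105 mm tall with its screw cap (body straight up to about 70 mm). The point is its centre, 52.5 mm above its underside; z up along its axis. Loose, starts upright.
- brown_bottle_mid (a point): the middle-sized bottle: brown glass with a black cap, round, 40 mm across and 85 mm tall with its screw cap (body straight up to about 55 mm). The point is its centre, 42.5 mm above its underside; z up along its axis. Loose, starts upright.
- small_bottle_mid (a point): the smallest bottle (dropper bottle): white with a white cap, round, 26 mm across and 68 mm tall with its screw cap (body straight up to about 45 mm). The point is its centre, 34 mm above its underside; z up along its axis. Loose, starts upright.
- cuvette_box_mid (a point): cuvette box: closed light-grey box, 54 (x) x 80 (y) x 34 mm (z), its lid fixed. The point is its centre, 17 mm above its underside; x across the short side, y along the long side. Loose, on the worktop at the start.
- slide_box: slide box: closed blue box, 57 (x) x 87 (y) x 32 mm (z), fixed to the worktop. Origin at the centre of its underside; y along its long side, which points roughly away from the robot; flat top 32 mm up.
- tube_rack: tube rack: empty blue openwork rack, 62 (x) x 160 (y) x 63 mm (z), fixed to the worktop. Origin at the centre of its underside. x points away from the robot, so its front side (facing the robot) is at x = -31 mm; y along the long side to the robot's left.
- timer_mid (a point): bystander: white bench timer standing on edge, 21 x 62 x 54 mm; the point is its centre. Loose; leave it alone.
- beaker_mid (a point): bystander: empty translucent beaker, 51 mm across, 52 mm tall; the point is its centre. Loose; leave it alone.
- tape_mid (a point): bystander: roll of masking tape lying flat, 66 mm across, 18 mm high; the point is its centre. Loose; leave it alone.
Things that resemble listed ones, but are neither listed nor needed, are in the scene too. What is shaped like the part that bears brown_bottle_mid but orange is not meant.

How it is judged (in metres and radians):
At the end, for the whole second after the job is handed in: At rest: bottles upright, axes 50+-16 mm out from the rack's front; smallest within 15 mm of the rack's middle; tallest left, brown right of it, 57 and 53+-15 mm between axes; cuvette box flat on the slide box, centres within 12 mm, sides within 0.17 rad (x of tall_bottle_mid in the frame of tube_rack between -0.097 and -0.065 m and angle between each of tall_bottle_mid, brown_bottle_mid, small_bottle_mid's own z axis and vertical below 0.1 rad and height (world z) of tall_bottle_mid between 0.0465 and 0.0585 m and x of brown_bottle_mid in the frame of tube_rack between -0.097 and -0.065 m and height (world z) of brown_bottle_mid between 0.0365 and 0.0485 m and x of small_bottle_mid in the frame of tube_rack between -0.097 and -0.065 m and height (world z) of small_bottle_mid between 0.028 and 0.04 m and y of small_bottle_mid in the frame of tube_rack between -0.015 and 0.015 m and y of tall_bottle_mid in the frame of tube_rack above 0.025 m and y of brown_bottle_mid in the frame of tube_rack below -0.025 m and horizontal distance between tall_bottle_mid and small_bottle_mid between 0.042 and 0.072 m and horizontal distance between brown_bottle_mid and small_bottle_mid between 0.038 and 0.068 m and horizontal distance between cuvette_box_mid and slide_box below 0.012 m and angle between the y axis of cuvette_box_mid and the y axis of slide_box, either way round below 0.17 rad and angle between cuvette_box_mid's own z axis and vertical below 0.08 rad and height (world z) of cuvette_box_mid between 0.044 and 0.054 m and linear speed of each of tall_bottle, brown_bottle, small_bottle, cuvette_box below 0.01 m/s); the robot touches nothing.
It fails at once if the timer is moved by more than 2 cm (distance of timer_mid from where it was at the start of the episode above 0.02 m).
It fails at once if the beaker is moved by more than 2 cm (distance of beaker_mid from where it was at the start of the episode above 0.02 m).
It fails at once if the tape roll is moved by more than 2 cm (distance of tape_mid from where it was at the start of the episode above 0.02 m).
It also fails if it takes over 109 s, if anything falls off the work surface, if the arm or the gripper's body presses on something with over 40 N, if the wrist force passes 120 N, or if a joint passes its speed limit or range.

## Robot

A 6-joint arm with a two-finger parallel gripper is mounted at the origin on a cart in front of the work surface, level with it; the furniture and walls round the work are solid. World frame = base frame: x ahead of the robot, y to its left, z up, the work surface at z = 0. Lengths are in mm, angles in rad, forces in N, time in s.
With the tool pointing down it reaches from about 300 to 775 mm from the base axis. Payload 14.6 kg.
Tool frame: the origin (TCP) lies on the centre line of the jaws, within the pads' length; the fingertips stand manip.tcp_to_tips ahead of it and the grasp point (between the pads) lies 5 mm behind it (manip.tcp_to_tips is the distance from the TCP to the fingertips, in mm); z points along the fingers, y is the direction in which the jaws open and shut (so a half turn about z gives the same grasp; the last joint's range is limited). The gripper opens to 94 mm and grips with 3 to 60 N. Pads are 16 mm wide; open, the fingers measure 119 mm over their backs; the gripper's body (75 mm by 177 mm) begins 78 mm behind the grasp point.
Start: joints at [1.192, 0.3, 1.521, -0, 1.321, -0.067], TCP at [168.722, 523.471, 219.446] pointing down, gripper open.
Joint ranges: [-3.03, 3.03], [-0.79, 2.21], [0.23, 2.52], [-1.04, 4.18], [0, 3.07], [-2.55, 2.55]. Speed limits (rad/s): [2.22, 2.22, 2.57, 3.14, 3.14, 3.14].

## Interface

Orientations are given as [roll, pitch, yaw] about the fixed x, y, z axes, in that order (R = Rz(yaw) Ry(pitch) Rx(roll)).
In Python, from cell import manip, optics, workorder gives the robot as it stands. The module is installed in compiled form; this text tells all that it offers.
- The arm moves only by the tool jog_arm, never from a script. Its argument "deltas" is text: rows parted by semicolons, each of 5 numbers parted by spaces: the shift along the tool's x, y, z in mm, then the turn about the tool's z in rad, then the finger opening in mm, from 0 to 94. In form: tx ty tz twist grip; .... A call has exactly 10 rows; each row is the pose to reach, as a shift and turn from the pose commanded when the call began, along the tool's axes at that moment; what a row does not reach only later rows make up. A row lasts 1/8 s, in which the tool goes at most 62.5 mm and 10.7 degrees, less where a joint would pass 70% of its speed; a pose out of reach is approached as far as the arm can. A call with a gripper value outside its range is refused whole. The fingers move at their own pace and stop on an object; "squeeze" is the grip in N (left out, the last holds). Time passes only in rows, so rows that repeat a pose let the fingers close, or fill a call up. It gives the time, the measured TCP pose, the force and the opening at its end, in the units of the state.
- manip.read_state(): the state, without advancing time (a new reading comes with each control period).
- optics.camera(name): name is "side" or "top"; returns (picture, depth): 400x640x3 uint8, red, green, blue; 400x640 float32, mm along the optical axis (not along the pixel's ray), 0 where there is no reading.
- optics.get_calibration(name): a dict with "intrinsics" (3x3 intrinsics, pixels), "R" (3x3) and "t" (3): a world point X has camera coordinates R X + t. Camera axes: x right, y down, z forward; pixel columns grow to the right and rows downward; lengths in mm; the calibration is good to about 2 mm. A picture is of the moment at which its call begins. get_calibration takes no time and is no camera call.
- workorder.sign_off(): hands the job in, once; it reports no verdict.
The state is a dict: "clock": time; "joints": joint angles; "qd": joint speeds; "effort": joint torques, N m; "eef_pos": TCP position; "eef_rot": TCP orientation; "wrist_force": force on the tool from outside, world axes, zero at the start; "moment": the same for the moment, N m; "finger_gap": finger opening in mm.
Only numpy, scipy, OpenCV 4.12 (cv2) and the standard library are available. Lean on these libraries where they do the work, as an engineer would, in place of code of your own. Each camera call takes 0.05 s, during which the arm holds its last target.

## Working session

There is one attempt and no reset: what is moved stays moved. The work goes in short steps, Python scripts to look and compute and a tool call to move; the robot and the scene stay as the last step left them, time stands still between calls to the robot, and variables do not carry over. Pictures are saved under pics/ and viewed, and the job is handed in when it is done.

Besides the shell and the picture viewer there is one more tool, called as a command line: name --argument value ..., lists and objects as JSON in quotes. jog_arm: Moves the arm, as the interface text tells. Its arguments: {"type":"object","properties":{"deltas":{"type":"string"},"squeeze":{"type":"number"}},"required":["deltas"]}

```bash
mkdir -p pics; python3 - <<'E'
from cell import manip, optics, workorder
import cv2,numpy as np
s=manip.read_state();print(s)
print([a for a in dir(manip) if a[0]!='_'], manip.tcp_to_tips)
for n in("top","side"):
    p,d=optics.camera(n);cv2.imwrite(f"pics/{n}0.png",p[:,:,::-1]);np.save(f"{n}0.npy",d);c=optics.get_calibration(n);print(n,c)
E
```

```text
{'clock': 0.0, 'joints': array([ 1.19239940e+00,  3.00493137e-01,  1.52160748e+00,  1.33008264e-05,
        1.32072215e+00, -6.65540015e-02]), 'qd': array([ 0.0004629 , -0.00018589,  0.00011675,  0.00030635,  0.0015792 ,
        0.00011296]), 'effort': array([-4.63274337e-04, -5.31804979e+01, -3.52723038e+01,  7.07690092e-02,
        2.45692651e-02, -1.60393733e-04]), 'eef_pos': array([168.62536031, 523.23610419, 218.8630731 ]), 'eef_rot': array([-3.14036611e+00, -9.46636274e-05,  2.82974637e+00]), 'wrist_force': array([-0.11716039, -1.08315097, -0.028045  ]), 'moment': array([-0.04727994,  0.02150772, -0.02057034]), 'finger_gap': 93.81040190622525}
['Unreachable', 'read_state', 'tcp_to_tips'] 14.0
top {'intrinsics': array([[474.87668199,   0.        , 314.45462635],
       [  0.        , 474.87668199, 195.72930995],
       [  0.        ,   0.        ,   1.        ]]), 'R': array([[ 0.02601976, -0.9995594 ,  0.01428189],
       [-0.99452284, -0.02733008, -0.10088301],
       [ 0.10122889, -0.01157872, -0.99479578]]), 't': array([-124.99879732,  565.59539353, 1210.13907941])}
side {'intrinsics': array([[452.45521742,   0.        , 316.27819691],
       [  0.        , 452.45521742, 198.98994893],
       [  0.        ,   0.        ,   1.        ]]), 'R': array([[ 0.86162386, -0.50719171,  0.01899711],
       [-0.2825795 , -0.5104688 , -0.81213941],
       [ 0.42160781,  0.6943905 , -0.58315408]]), 't': array([-551.78962405,  187.96805968,  859.12864995])}
```

View pics/top0.png

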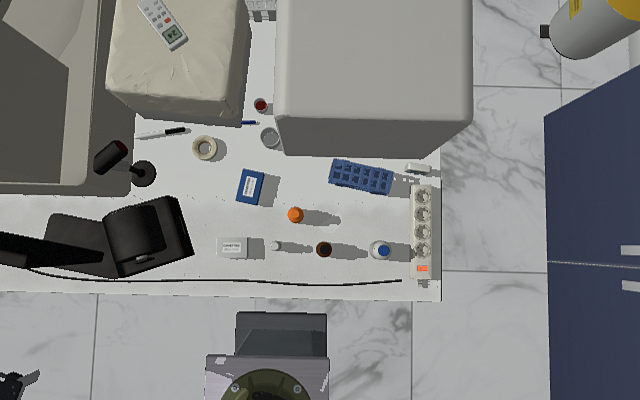

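View pics/side0.png

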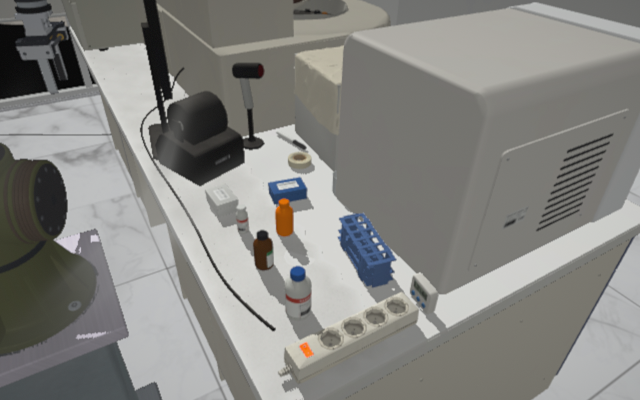

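The top view shows the cuvette box (232,247), small bottle (277,245), brown bottle (323,249), tall bottle (381,250) and the orange look-alike (295,214). It also shows the slide box (250,186), rack (360,176), timer (418,170), beaker (270,137) and tape (204,147). The white power strip at (420,230) is not needed. I'll enlarge this area and get point positions.

```bash
cat > h.py <<'E'
import numpy as np,cv2
from cell import optics
def pts(name,d):
    c=optics.get_calibration(name);K,R,t=c["intrinsics"],c["R"],c["t"]
    v,u=np.mgrid[0:400,0:640]
    P=np.stack([(u-K[0,2])/K[0,0]*d,(v-K[1,2])/K[1,1]*d,d],-1)
    return (P-t)@R      # R^T (P-t)
def ray(name,uv,z):
    c=optics.get_calibration(name);K,R,t=c["intrinsics"],c["R"],c["t"]
    uv=np.atleast_2d(uv);r=np.c_[(uv[:,0]-K[0,2])/K[0,0],(uv[:,1]-K[1,2])/K[1,1],np.ones(len(uv))]@R
    o=-R.T@t; s=(z-o[2])/r[:,2]; return o+s[:,None]*r
def proj(name,X):
    c=optics.get_calibration(name);q=c["intrinsics"]@(c["R"]@np.array(X,float)+c["t"]);return q[:2]/q[2]
E
python3 - <<'E'
from h import *
p=cv2.imread("pics/top0.png");d=np.load("top0.npy")
cv2.imwrite("pics/crop0.png",cv2.resize(p[125:275,205:445],None,fx=3.3,fy=3.3,interpolation=cv2.INTER_CUBIC))
W=pts("top",d);np.set_printoptions(precision=0,suppress=True)
for n,uv in dict(cuv=(232,241),small=(277,245),brown=(323,249),tall=(381,250),orange=(295,214),slide=(250,186),rackc=(360,176),timer=(418,168),table=(300,270),mach_front=(370,120),machb=(370,153),machtop=(370,60),strip=(421,200)).items(): print(n,W[uv[1],uv[0]])
E
```

```text
cuv [446.  98.  38.]
small [438. -19.  69.]
brown [ 432. -134.   85.]
tall [ 433. -274.  106.]
orange [516. -62.  84.]
slide [590.  59.  29.]
rackc [ 620. -225.   60.]
timer [ 645. -374.   59.]
table [375. -77.   3.]
mach_front [ 674. -205.  404.]
machb [ 675. -246.   86.]
machtop [ 781. -201.  423.]
strip [ 565. -389.   27.]
```

View pics/crop0.png

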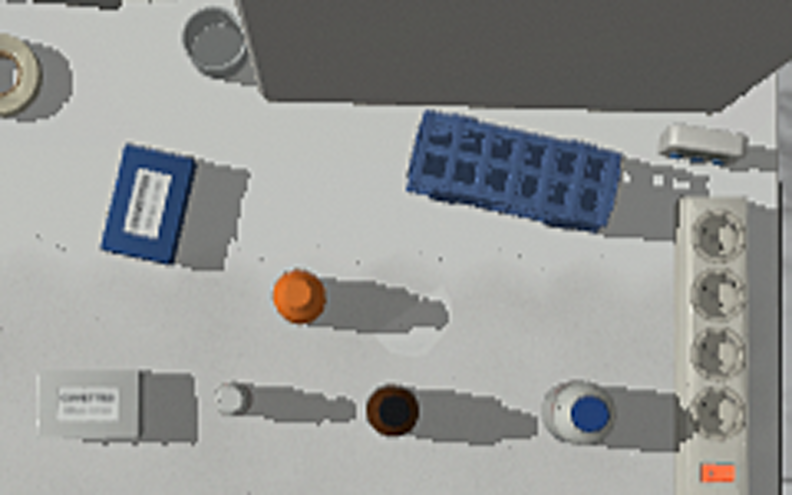

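```bash
cat > meas.py <<'E'
from h import *
import sys
def rect(P):
    (cx,cy),(w,h),a=cv2.minAreaRect(P[:,:2].astype(np.float32)); 
    if w<h: w,h,a=h,w,a+90
    return f"c=({cx:.1f},{cy:.1f}) long={w:.1f} short={h:.1f} longdir={(a+90)%180-90:.1f}deg"
def comp(m,minn=20):
    n,l,s,c=cv2.connectedComponentsWithStats(m.astype(np.uint8));return [(l==i,s[i],c[i]) for i in range(1,n) if s[i,4]>minn]
def bottles(name,p,d,tops):
    W=pts(name,d);out={}
    for k,(h,rc,seed) in tops.items():
        m=(abs(W[...,2]-h)<8)&(np.hypot(W[...,0]-seed[0],W[...,1]-seed[1])<45)&(d>0)
        out[k]=(W[m].mean(0).round(1),int(m.sum()))
    return out
E
python3 - <<'E'
from meas import *
np.set_printoptions(precision=1,suppress=True)
for n in("top","side"):
    p=cv2.imread(f"pics/{n}0.png");d=np.load(f"{n}0.npy");W=pts(n,d)
    print(n,"cam",-optics.get_calibration(n)["R"].T@optics.get_calibration(n)["t"])
    hsv=cv2.cvtColor(p,cv2.COLOR_BGR2HSV)
    x,y,z=W[...,0],W[...,1],W[...,2]
    tb=(abs(z)<15)&(x>340)&(x<400)&(y>-300)&(y<200);print("table z",np.median(z[tb]))
    for k,(cx,cy,R,zl,zh) in dict(rack=(620,-225,110,50,75),slide=(590,59,70,24,42),cuv=(446,95,70,28,45)).items():
        m=(np.hypot(x-cx,y-cy)<R)&(z>zl)&(z<zh)
        if k!="cuv": m&=(hsv[...,1]>80)
        Q=ray(n,np.argwhere(m)[:,::-1],dict(rack=63,slide=32,cuv=34)[k])
        print(k,m.sum(),"z",np.median(z[m]),"cloud",rect(W[m]),"| ray",rect(Q))
    for k,(cx,cy,H,zl) in dict(small=(438,-19,68,55),brown=(432,-134,85,70),tall=(433,-274,105,90),orange=(516,-62,85,70)).items():
        m=(np.hypot(x-cx,y-cy)<40)&(z>zl)&(z<H+12); 
        (a,b),r=cv2.minEnclosingCircle(W[m][:,:2].astype(np.float32))
        print(k,m.sum(),W[m].mean(0),"circ",round(a,1),round(b,1),round(r,1))
        m=(np.hypot(x-cx,y-cy)<40)&(z>H*.15)&(z<H*.6);print("  body",W[m].min(0),W[m].max(0))
E
```

```text
top cam [ 443.2  -95.5 1262.7]
table z 0.9660852166887234
rack 888 z 62.30629798754059 cloud c=(620.4,-226.1) long=160.1 short=60.5 longdir=79.6deg | ray c=(620.0,-226.1) long=160.0 short=61.3 longdir=79.2deg
slide 499 z 32.41992695707665 cloud c=(588.4,61.1) long=85.3 short=57.0 longdir=-11.0deg | ray c=(588.1,60.5) long=85.1 short=57.1 longdir=-11.0deg
cuv 651 z 34.89402255747169 cloud c=(430.2,100.3) long=80.0 short=51.2 longdir=-88.5deg | ray c=(430.3,99.9) long=79.9 short=51.1 longdir=-88.5deg
small 54 [437.4 -12.8  68.1] circ 437.7 -12.5 10.2
  body [409.4 -25.   10.4] [448.7  -5.9  40.6]
brown 78 [ 431.9 -136.3   83.6] circ 431.0 -136.0 14.3
  body [ 425.8 -122.2   29.9] [ 446.2 -117.2   43.6]
tall 101 [ 433.6 -279.6  104.6] circ 433.8 -280.5 13.5
  body [ 410.1 -276.2   16.2] [ 455.2 -256.4   61.8]
orange 72 [517.6 -62.   84.1] circ 518.5 -61.4 12.1
  body [498.  -81.6  18.3] [516.5 -48.4  49.5]
side cam [ 166.3 -780.5  664.1]
table z 1.585895527486431
rack 1087 z 62.707273311240336 cloud c=(621.2,-229.6) long=161.3 short=61.0 longdir=78.5deg | ray c=(617.0,-234.4) long=169.1 short=65.7 longdir=78.7deg
slide 346 z 32.924809493635884 cloud c=(588.0,57.6) long=84.2 short=57.6 longdir=-10.1deg | ray c=(586.4,52.4) long=85.7 short=65.2 longdir=-10.7deg
cuv 490 z 35.493822286298894 cloud c=(431.3,98.2) long=84.7 short=54.5 longdir=-87.5deg | ray c=(430.2,95.6) long=88.8 short=56.9 longdir=-88.4deg
small 82 [436.8 -17.4  65.1] circ 437.1 -15.0 10.9
  body [424.9 -30.2  10.2] [451.   -8.6  40.7]
brown 130 [ 430.8 -142.2   81.8] circ 432.0 -139.9 12.0
  body [ 412.3 -159.3   13. ] [ 450.9 -131.    51. ]
tall 213 [ 432.2 -286.2  102.8] circ 434.1 -283.3 13.9
  body [ 409.7 -307.2   15.9] [ 455.5 -274.5   62.9]
orange 108 [517.1 -66.9  81.5] circ 518.6 -63.6 12.7
  body [497.6 -86.   12.8] [535.6 -58.6  50.9]
```

```bash
cat > plan.py <<'E'
# deltas in tool frame from current state to target (x,y,z,psi)
import numpy as np,sys
from cell import manip
s=manip.read_state();p=np.array(s["eef_pos"]);r,pt,ps=s["eef_rot"]
x,y,z,deg=map(float,sys.argv[1:5])
from scipy.spatial.transform import Rotation as Ro
R=Ro.from_euler("xyz",[r,pt,ps]).as_matrix()
d=R.T@(np.array([x,y,z])-p)
dpsi=(np.radians(deg)-ps+np.pi)%(2*np.pi)-np.pi
print("now",p.round(1),np.degrees(ps).round(1),"rp",round(r,4),round(pt,4),"gap",round(s["finger_gap"],1),"t",round(s["clock"],2),"F",s["wrist_force"].round(1))
print("delta tool",d.round(1),"twist",round(-dpsi,3))
E
python3 plan.py 437 -15 160 79
python3 - <<'E'
from h import *
d=np.load("top0.npy");W=pts("top",d)
for lo,hi in((40,100),(100,150),(150,220),(220,300),(300,600)):
  m=(W[...,2]>lo)&(W[...,2]<hi)&(W[...,1]>110)&(W[...,0]>0)&(W[...,0]<600)&(W[...,1]<500)
  Q=W[m]; print(lo,hi,len(Q), Q.min(0).round() if len(Q) else'',Q.max(0).round() if len(Q) else '')
E
```

```text
now [168.6 523.3 219. ] 162.1 rp -3.1406 -0.0001 gap 94.1 t 0.1 F [0.4 0.1 0.3]
delta tool [-420.5 -429.9   59.4] twist 1.451
40 100 2061 [348. 113.  40.] [600. 500. 100.]
100 150 934 [360. 231. 100.] [600. 499. 150.]
150 220 3172 [142. 239. 150.] [600. 500. 220.]
220 300 1840 [140. 342. 220.] [600. 500. 300.]
300 600 4000 [131. 359. 300.] [600. 500. 480.]
```

jog_arm --deltas "-42 -43 0 0.145 60; -84 -86 0 0.29 60; -126 -129 0 0.435 60; -168 -172 0 0.58 60; -210 -215 0 0.725 60; -252 -258 0 0.87 60; -294 -301 0 1.015 60; -336 -344 0 1.16 60; -378 -387 20 1.305 60; -420.5 -430 40 1.451 60" --squeeze 15

```text
clock: 1.35
eef_pos: [436.7, -15.1, 179.7]
eef_rot: [3.141, -0.0, 1.374]
wrist_force: [0.7, 0.7, 0.9]
finger_gap: 60.3
```

```bash
python3 plan.py 437 -15 25 79
```

```text
now [436.7 -15.1 179.7] 78.7 rp 3.1409 -0.0001 gap 60.3 t 1.35 F [0.7 0.7 0.9]
delta tool [  0.2   0.2 154.7] twist -0.005
```

jog_arm --deltas "0 0 50 0 60; 0 0 100 0 60; 0 0 140 0 60; 0 0 154.7 0 60; 0 0 154.7 0 60; 0 0 154.7 0 22; 0 0 154.7 0 22; 0 0 154.7 0 22; 0 0 154.7 0 22; 0 0 154.7 0 22" --squeeze 15

```text
clock: 2.6
eef_pos: [436.4, -13.1, 25.7]
eef_rot: [3.141, -0.0, 1.379]
wrist_force: [0.2, 0.5, 5.0]
finger_gap: 25.6
```

```bash
python3 plan.py 541 -212.5 165 79
```

```text
now [436.4 -13.1  25.7] 79.0 rp 3.1411 -0.0001 gap 25.6 t 2.6 F [0.2 0.5 5. ]
delta tool [-175.8  140.8 -139.3] twist 0.0
```

jog_arm --deltas "0 0 -50 0 22; 0 0 -100 0 22; 0 0 -140 0 22; -35 28 -140 0 22; -75 60 -140 0 22; -110 88 -140 0 22; -145 116 -140 0 22; -175 140 -140 0 22; -175.8 140.8 -140 0 22; -175.8 140.8 -140 0 22"

```text
clock: 3.85
eef_pos: [540.5, -212.0, 165.0]
eef_rot: [-3.141, -0.0, 1.379]
wrist_force: [-0.4, -0.8, -0.6]
finger_gap: 25.2
```

```bash
python3 plan.py 541 -212.5 27 79; python3 - <<'E'
from h import *
for n in("top","side"):
    p,d=optics.camera(n);cv2.imwrite(f"pics/{n}1.png",p[:,:,::-1]);
p=cv2.imread("pics/side1.png");cv2.imwrite("pics/s1c.png",cv2.resize(p[100:340,200:480],None,fx=2.4,fy=2.4))
E
```

```text
now [ 540.5 -212.   165. ] 79.0 rp -3.1407 -0.0003 gap 25.2 t 3.85 F [-0.4 -0.8 -0.6]
delta tool [ -0.4   0.7 138. ] twist -0.0
```

View pics/s1c.png

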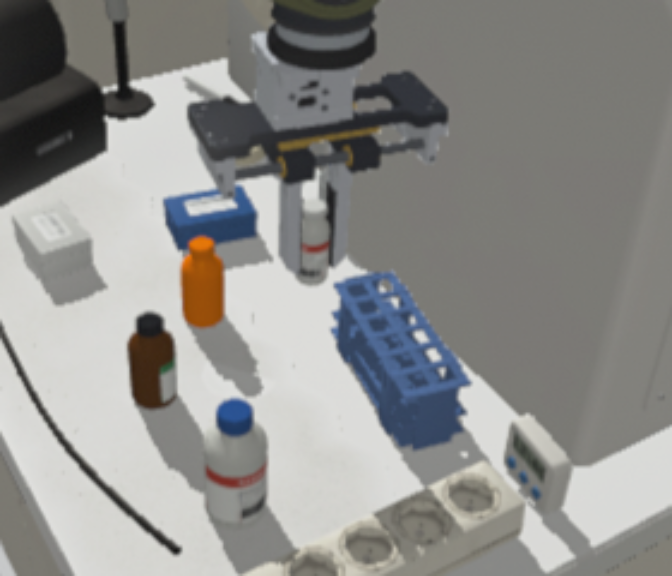

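The side crop shows the small bottle held upright at (314,240), above the front of the rack. Now I'll lower it, release and rise.

jog_arm --deltas "0 0 50 0 22; 0 0 100 0 22; 0 0 130 0 22; 0 0 138.7 0 22; 0 0 138.7 0 22; 0 0 138.7 0 22; 0 0 138.7 0 42; 0 0 138.7 0 42; 0 0 138.7 0 42; 0 0 138.7 0 42"

```text
clock: 5.2
eef_pos: [540.8, -212.5, 26.7]
eef_rot: [-3.142, 0.0, 1.379]
wrist_force: [-0.5, -0.4, -0.2]
finger_gap: 41.9
```

jog_arm --deltas "0 0 -15 0 42; 0 0 -50 0 42; 0 0 -95 0 42; 0 0 -140 0 42; 0 0 -160 0 60; 0 0 -160 0 74; 0 0 -160 0 74; 0 0 -160 0 74; 0 0 -160 0 74; 0 0 -160 0 74"

```text
clock: 6.45
eef_pos: [540.8, -212.5, 186.3]
eef_rot: [-3.141, -0.0, 1.379]
wrist_force: [-0.1, 0.5, -0.7]
finger_gap: 73.8
```

```bash
python3 plan.py 434 -282 185 79
```

```text
now [ 540.8 -212.5  186.3] 79.0 rp -3.1409 -0.0001 gap 73.8 t 6.45 F [-0.1  0.5 -0.7]
delta tool [-88.6 -91.5   1.3] twist -0.0
```

jog_arm --deltas "-30 -30 0 0 74; -60 -60 0 0 74; -88.6 -91.5 0 0 74; -88.6 -91.5 0 0 74; -88.6 -91.5 50 0 74; -88.6 -91.5 100 0 74; -88.6 -91.5 140 0 74; -88.6 -91.5 151 0 74; -88.6 -91.5 151 0 74; -88.6 -91.5 151 0 74"

```text
clock: 7.7
eef_pos: [435.0, -282.5, 37.3]
eef_rot: [3.139, 0.001, 1.379]
wrist_force: [0.2, 0.9, 0.3]
finger_gap: 73.8
```

jog_arm --deltas "0 0 0 0 44; 0 0 0 0 44; 0 0 0 0 44; 0 0 0 0 44; 0 0 0 0 44; 0 0 -50 0 44; 0 0 -100 0 44; 0 0 -150 0 44; 0 0 -150 0 44; 0 0 -150 0 44" --squeeze 20

```text
clock: 8.95
eef_pos: [433.7, -281.7, 184.4]
eef_rot: [-3.14, -0.001, 1.379]
wrist_force: [0.4, 0.3, -2.2]
finger_gap: 47.3
```

```bash
python3 plan.py 551.9 -156.5 185 79; python3 - <<'E'
from h import *
for n in("top","side"):
    p,d=optics.camera(n);cv2.imwrite(f"pics/{n}2.png",p[:,:,::-1]);
p=cv2.imread("pics/side2.png");cv2.imwrite("pics/s2c.png",cv2.resize(p[100:340,200:480],None,fx=2.4,fy=2.4))
E
```

```text
now [ 433.7 -281.7  184.4] 79.0 rp -3.1401 -0.0007 gap 47.3 t 8.95 F [ 0.4  0.3 -2.2]
delta tool [145.5  92.2  -0.6] twist 0.0
```

View pics/s2c.png

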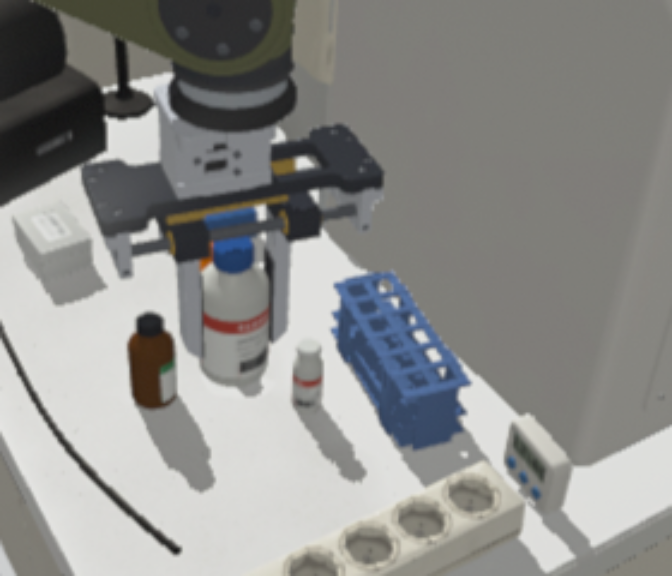

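The tall bottle is held upright at crop (235,300), and the small one stands at (308,375) in front of the rack. Next is placing the tall one.

jog_arm --deltas "40 25 0 0 44; 80 50 0 0 44; 120 75 0 0 44; 145.5 92.2 0 0 44; 145.5 92.2 0 0 44; 145.5 92.2 50 0 44; 145.5 92.2 100 0 44; 145.5 92.2 135 0 44; 145.5 92.2 145 0 44; 145.5 92.2 145 0 44"

```text
clock: 10.3
eef_pos: [552.1, -157.2, 40.8]
eef_rot: [-3.141, -0.0, 1.378]
wrist_force: [0.6, 0.0, -0.8]
finger_gap: 47.1
```

jog_arm --deltas "0 0 4.5 0 44; 0 0 4.5 0 44; 0 0 4.5 0 44; 0 0 4.5 0 62; 0 0 4.5 0 62; 0 0 4.5 0 62; 0 0 4.5 0 62; 0 0 -10 0 62; 0 0 -60 0 62; 0 0 -110 0 62"

```text
clock: 11.55
eef_pos: [552.2, -156.7, 153.0]
eef_rot: [3.141, 0.0, 1.379]
wrist_force: [-0.2, -0.3, -0.9]
finger_gap: 61.9
```

```bash
python3 plan.py 432 -138 185 79
```

```text
now [ 552.2 -156.7  153. ] 79.0 rp 3.1414 0.0 gap 61.9 t 11.55 F [-0.2 -0.3 -0.9]
delta tool [  -4.6 -121.6  -32. ] twist 0.0
```

jog_arm --deltas "0 0 -32 0 62; 0 -30 -32 0 62; -2 -60 -32 0 62; -4.6 -95 -32 0 62; -4.6 -121.6 -32 0 62; -4.6 -121.6 -32 0 62; -4.6 -121.6 20 0 62; -4.6 -121.6 70 0 62; -4.6 -121.6 70 0 62; -4.6 -121.6 70 0 62"

```text
clock: 12.8
eef_pos: [433.4, -138.5, 82.5]
eef_rot: [3.14, 0.0, 1.379]
wrist_force: [-0.1, -0.3, 1.1]
finger_gap: 61.9
```

```bash
python3 plan.py 432 -138 33 79
```

```text
now [ 433.4 -138.5   82.5] 79.0 rp 3.1396 0.0004 gap 61.9 t 12.8 F [-0.1 -0.3  1.1]
delta tool [ 0.3 -1.6 49.5] twist 0.0
```

jog_arm --deltas "0 -1 30 0 62; 0 -1 48.5 0 62; 0 -1 48.5 0 62; 0 -1 48.5 0 36; 0 -1 48.5 0 36; 0 -1 48.5 0 36; 0 -1 48.5 0 36; 0 -1 48.5 0 36; 0 -1 0 0 36; 0 -1 -50 0 36"

```text
clock: 14.05
eef_pos: [430.7, -137.7, 131.9]
eef_rot: [-3.14, -0.0, 1.379]
wrist_force: [0.2, 0.1, 0.8]
finger_gap: 39.4
```

jog_arm --deltas "0 0 -50 0 36; 0 0 -50 0 36; 0 0 -50 0 36; 0 0 -50 0 36; 0 0 -50 0 36; 0 0 -50 0 36; 0 0 -50 0 36; 0 0 -50 0 36; 0 0 -50 0 36; 0 0 -50 0 36"

```text
clock: 15.3
eef_pos: [431.2, -137.9, 180.7]
eef_rot: [3.142, -0.0, 1.379]
wrist_force: [0.7, 0.4, -0.5]
finger_gap: 39.0
```

```bash
python3 plan.py 530.9 -264.5 185 79; python3 - <<'E'
from h import *
for n in("top","side"):
    p,d=optics.camera(n);cv2.imwrite(f"pics/{n}3.png",p[:,:,::-1]);
p=cv2.imread("pics/side3.png");cv2.imwrite("pics/s3c.png",cv2.resize(p[100:340,200:480],None,fx=2.4,fy=2.4))
E
```

```text
now [ 431.2 -137.9  180.7] 79.0 rp 3.1415 -0.0 gap 39.0 t 15.3 F [ 0.7  0.4 -0.5]
delta tool [-105.2  122.1   -4.3] twist -0.0
```

View pics/s3c.png

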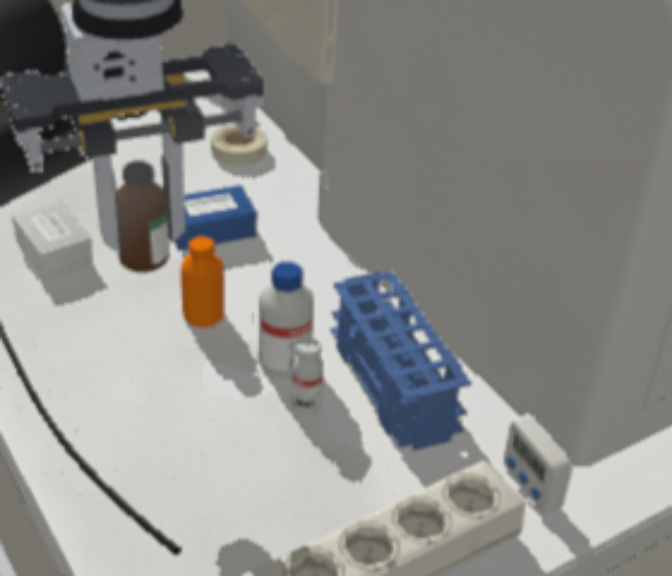

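The brown bottle is held at crop (143,215). The tall one (287,320) and the small one (308,375) are standing in the row. Brown next.

jog_arm --deltas "-30 35 0 0 36; -60 70 0 0 36; -90 105 0 0 36; -105.2 122.1 0 0 36; -105.2 122.1 0 0 36; -105.2 122.1 50 0 36; -105.2 122.1 100 0 36; -105.2 122.1 135 0 36; -105.2 122.1 144 0 36; -105.2 122.1 144 0 36"

```text
clock: 16.65
eef_pos: [531.1, -264.3, 37.5]
eef_rot: [3.141, 0.0, 1.379]
wrist_force: [-0.2, 0.5, 1.1]
finger_gap: 39.1
```

jog_arm --deltas "0 0 4 0 36; 0 0 4 0 36; 0 0 4 0 36; 0 0 4 0 54; 0 0 4 0 54; 0 0 4 0 54; 0 0 4 0 54; 0 0 -10 0 54; 0 0 -60 0 54; 0 0 -120 0 54"

```text
clock: 17.9
eef_pos: [530.5, -264.2, 158.4]
eef_rot: [-3.14, -0.0, 1.379]
wrist_force: [0.6, -0.3, 0.6]
finger_gap: 54.2
```

```bash
python3 plan.py 431 99 165 91.5
```

```text
now [ 530.5 -264.2  158.4] 79.0 rp -3.1404 -0.0004 gap 54.2 t 17.9 F [ 0.6 -0.3  0.6]
delta tool [ 337.6 -167.    -6.2] twist -0.218
```

jog_arm --deltas "0 0 -20 0 54; 42 -20 -20 0 60; 84 -41 -20 0 74; 126 -62 -20 -0.05 80; 168 -83 -20 -0.1 80; 210 -104 -20 -0.15 80; 252 -125 -20 -0.2 80; 294 -146 -20 -0.218 80; 337.6 -167 -20 -0.218 80; 337.6 -167 -20 -0.218 80"

```text
clock: 19.15
eef_pos: [430.8, 100.9, 177.7]
eef_rot: [3.14, -0.0, 1.6]
wrist_force: [0.4, 0.2, -0.6]
finger_gap: 80.2
```

```bash
python3 plan.py 431 99 20 91.5; python3 - <<'E'
from meas import *
np.set_printoptions(precision=1,suppress=True)
p,d=optics.camera("side");cv2.imwrite("pics/side4.png",p[:,:,::-1])
p,d=optics.camera("top");cv2.imwrite("pics/top4.png",p[:,:,::-1]);W=pts("top",d)
cv2.imwrite("pics/t4c.png",cv2.resize(p[125:275,205:445,::-1],None,fx=3.3,fy=3.3))
x,y,z=np.moveaxis(W,-1,0)
o=np.array([620.5,-228]);a=np.radians(-11);Rz=np.array([[np.cos(a),np.sin(a)],[-np.sin(a),np.cos(a)]])
for k,(cx,cy,H,zl) in dict(small=(541,-212,68,55),brown=(531,-264,85,70),tall=(552,-156,105,90)).items():
    m=(np.hypot(x-cx,y-cy)<25)&(z>zl)&(z<H+12)
    c=W[m].mean(0);print(k,m.sum(),c,"rack",Rz@(c[:2]-o))
E
```

```text
now [430.8 100.9 177.7] 91.7 rp 3.1403 -0.0003 gap 80.2 t 19.15 F [ 0.4  0.2 -0.6]
delta tool [-2.000e+00 -1.000e-01  1.577e+02] twist 0.004
small 55 [ 540.6 -210.7   68.5] rack [-81.7   1.8]
brown 78 [ 530.2 -261.8   83.7] rack [-82.2 -50.4]
tall 96 [ 551.8 -155.   104.7] rack [-81.4  58.6]
```

View pics/t4c.png

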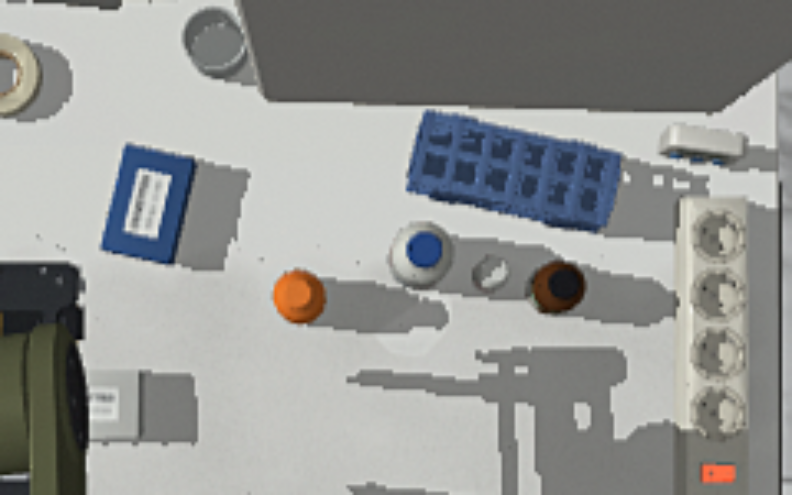

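All three bottles stand within about 2 mm of their targets; crop tops are tall (425,250), small (490,272) and brown (565,285). Now the cuvette box.

jog_arm --deltas "-1 0 50 0 80; -1 0 100 0 80; -1 0 140 0 80; -1 0 157.5 0 80; -1 0 157.5 0 80; -1 0 157.5 0 50; -1 0 157.5 0 50; -1 0 157.5 0 50; -1 0 157.5 0 50; -1 0 157.5 0 50"

```text
clock: 20.5
eef_pos: [431.8, 97.8, 19.8]
eef_rot: [3.141, 0.0, 1.597]
wrist_force: [-0.8, -1.6, 7.2]
finger_gap: 53.6
```

jog_arm --deltas "0 0 -30 0 50; 0 0 -70 0 50; 0 0 -110 0 50; 0 0 -110 0 50; 0 0 -110 0 50; 0 0 -110 0 50; 0 0 -110 0 50; 0 0 -110 0 50; 0 0 -110 0 50; 0 0 -110 0 50"

```text
clock: 21.75
eef_pos: [431.5, 97.8, 129.2]
eef_rot: [-3.142, -0.0, 1.597]
wrist_force: [-0.0, -0.4, -0.6]
finger_gap: 53.2
```

```bash
python3 plan.py 588 59 130 169;  python3 - <<'E'
from meas import *
for n in("top","side"):
    p,d=optics.camera(n);cv2.imwrite(f"pics/{n}5.png",p[:,:,::-1]);np.save(f"{n}5.npy",d)
p=cv2.imread("pics/side5.png");cv2.imwrite("pics/s5c.png",cv2.resize(p[80:280,160:440],None,fx=2.6,fy=2.6))
E
```

```text
now [431.5  97.8 129.2] 91.5 rp -3.1416 -0.0 gap 53.2 t 21.75 F [-0.  -0.4 -0.6]
delta tool [-42.9 155.5  -0.8] twist -1.353
```

View pics/s5c.png

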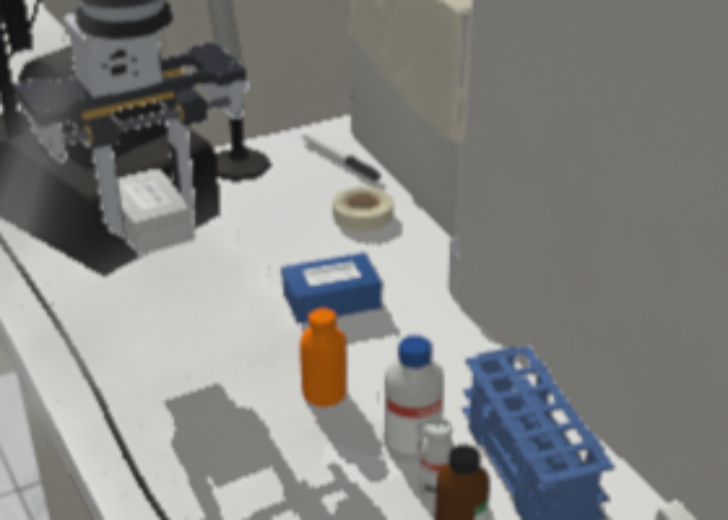

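The cuvette box is held level at crop (155,210). I'll carry it over the slide box with a turn.

jog_arm --deltas "0 15 -20 -0.17 50; -5 35 -20 -0.34 50; -10 55 -20 -0.51 50; -16 75 -20 -0.68 50; -22 95 -20 -0.85 50; -28 115 -20 -1.02 50; -35 135 -20 -1.19 50; -42.9 155.5 -20 -1.353 50; -42.9 155.5 -20 -1.353 50; -42.9 155.5 -20 -1.353 50"

```text
clock: 23.1
eef_pos: [587.4, 59.1, 149.0]
eef_rot: [-3.141, -0.001, 2.946]
wrist_force: [0.2, -0.3, 0.3]
finger_gap: 53.4
```

```bash
python3 plan.py 588 59 52 169;  python3 - <<'E'
from meas import *
p,d=optics.camera("side");cv2.imwrite("pics/side6.png",p[:,:,::-1]);np.save("side6.npy",d)
p=cv2.imread("pics/side6.png");cv2.imwrite("pics/s6c.png",cv2.resize(p[80:280,160:440],None,fx=2.6,fy=2.6))
W=pts("side",d);x,y,z=np.moveaxis(W,-1,0)
hsv=cv2.cvtColor(p,cv2.COLOR_BGR2HSV)
m=(np.hypot(x-588,y-59)<55)&(z>150-25)&(z<150+25)
print(np.histogram(z[m],bins=10)); 
E
```

```text
now [587.4  59.1 149. ] 168.8 rp -3.1415 -0.0007 gap 53.4 t 23.1 F [ 0.2 -0.3  0.3]
delta tool [-0.7 -0.  97. ] twist -0.003
(array([ 46,  52,  56,  54,  70,  50,  68, 274,  67,  31]), array([129.73072386, 134.23562379, 138.74052372, 143.24542364,
       147.75032357, 152.25522349, 156.76012342, 161.26502335,
       165.76992327, 170.2748232 , 174.77972313]))
```

View pics/s6c.png

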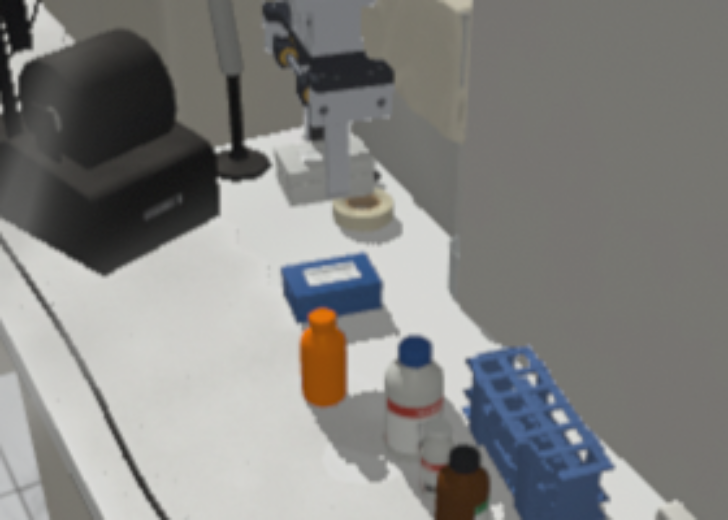

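jog_arm --deltas "-0.5 0 40 0 50; -0.5 0 75 0 50; -0.5 0 90 0 50; -0.5 0 94 0 50; -0.5 0 97 0 50; -0.5 0 97 0 50; -0.5 0 97 0 50; -0.5 0 97 0 50; -0.5 0 97 0 50; -0.5 0 97 0 50"

```text
clock: 24.4
eef_pos: [588.5, 58.8, 52.2]
eef_rot: [-3.142, 0.0, 2.95]
wrist_force: [-0.9, -0.2, -1.0]
finger_gap: 53.4
```

```bash
python3 plan.py 588 59 52 169;  python3 - <<'E'
from meas import *
p,d=optics.camera("side");cv2.imwrite("pics/s7c.png",cv2.resize(p[120:240,220:360,::-1],None,fx=5,fy=5))
E
```

```text
now [588.5  58.8  52.2] 169.0 rp -3.1416 0.0 gap 53.4 t 24.4 F [-0.9 -0.2 -1. ]
delta tool [0.5 0.1 0.2] twist 0.0
```

View pics/s7c.png

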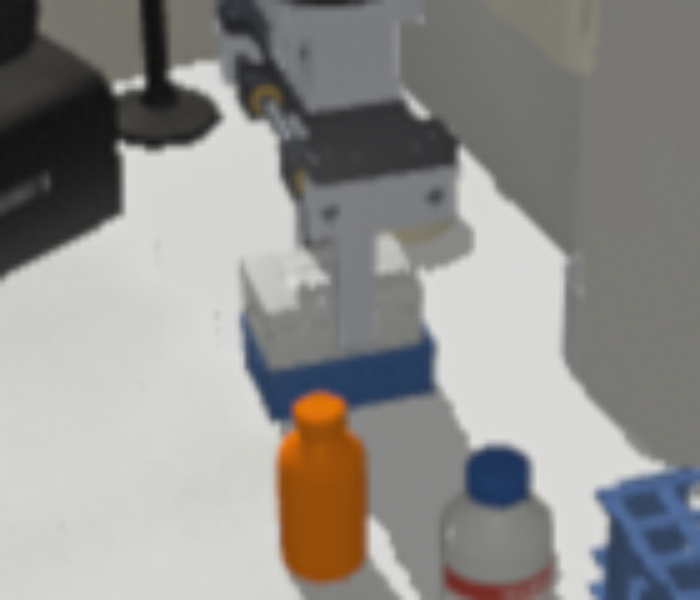

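The grey box at crop (330,310) sits centred on the blue one. Release and withdraw.

jog_arm --deltas "0 0 0.3 0 50; 0 0 0.3 0 66; 0 0 0.3 0 66; 0 0 0.3 0 66; 0 0 -15 0 66; 0 0 -60 0 66; 0 0 -110 0 66; 0 0 -150 0 66; 0 0 -150 0 66; 0 0 -150 0 66"

```text
clock: 25.7
eef_pos: [588.2, 58.8, 201.9]
eef_rot: [-3.141, -0.001, 2.95]
wrist_force: [-0.1, 0.5, -0.6]
finger_gap: 66.4
```

jog_arm --deltas "50 0 0 0 66; 100 0 0 0 66; 150 0 0 0 66; 200 0 0 0 66; 230 0 0 0 66; 230 0 0 0 66; 230 0 0 0 66; 230 0 0 0 66; 230 0 0 0 66; 230 0 0 0 66"

```text
clock: 26.95
eef_pos: [362.9, 102.6, 202.0]
eef_rot: [-3.141, -0.0, 2.95]
wrist_force: [-0.3, 0.4, 0.1]
finger_gap: 65.8
```

```bash
python3 - <<'E'
from meas import *
np.set_printoptions(precision=1,suppress=True)
o=np.array([620.5,-228]);a=np.radians(-11);Rz=np.array([[np.cos(a),np.sin(a)],[-np.sin(a),np.cos(a)]])
for n in("side","top"):
    p,d=optics.camera(n);cv2.imwrite(f"pics/{n}8.png",p[:,:,::-1]);W=pts(n,d);x,y,z=np.moveaxis(W,-1,0)
    for k,(cx,cy,H,zl) in dict(small=(541,-212,68,55),brown=(531,-264,85,70),tall=(552,-156,105,90)).items():
        m=(np.hypot(x-cx,y-cy)<25)&(z>zl)&(z<H+12)
        c=W[m].mean(0);print(n,k,m.sum(),c,"rack",Rz@(c[:2]-o))
    m=(np.hypot(x-588,y-59)<60)&(z>59)&(z<75);print("cuv",m.sum(),np.percentile(z[m],[5,50,95]),rect(W[m]))
    old=np.load(f"{n}0.npy");W0=pts(n,old)
    cv2.imwrite(f"pics/{n}8c.png",cv2.resize(p[100:340,180:500,::-1] if n=="side" else p[110:290,190:450,::-1],None,fx=2.4,fy=2.4))
E
```

```text
side small 101 [ 539.7 -215.8   65.5] rack [-81.7  -3.5]
side brown 143 [ 529.4 -267.9   82.2] rack [-81.9 -56.5]
side tall 147 [ 550.5 -161.1  102.6] rack [-81.5  52.3]
cuv 474 [61.5 67.5 69.5] c=(585.9,56.6) long=79.6 short=56.9 longdir=-10.1deg
top small 55 [ 540.3 -211.1   68.7] rack [-81.9   1.3]
top brown 81 [ 529.8 -261.2   83. ] rack [-82.7 -49.9]
top tall 97 [ 551.7 -154.9  104.9] rack [-81.5  58.6]
cuv 668 [62.5 66.7 71.1] c=(585.6,59.4) long=80.1 short=54.3 longdir=-10.9deg
```

View pics/top8c.png

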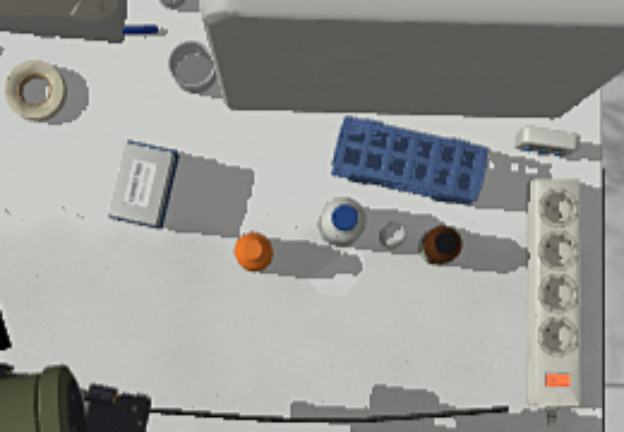

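View pics/side8c.png

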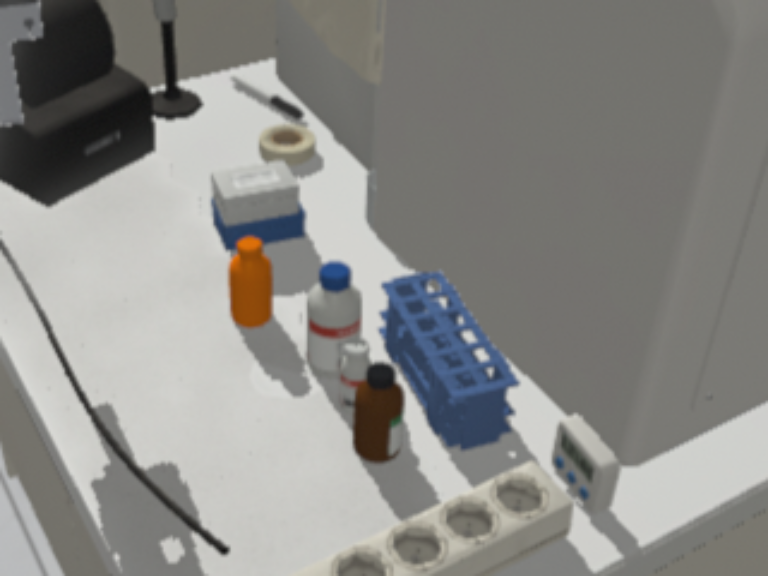

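Both views agree: the bottle row is right, the box is stacked squarely, the bystanders are in place and the gripper is clear.

```bash
python3 -c "
from cell import workorder
print(workorder.sign_off())"
```

```text
the job is handed in; nothing more can be done
None
```

The bench is set out and the job was handed in at about 27 s on the robot's clock; sign-off gives no verdict.

**Bottles:** All three stand upright in front of the rack. In the rack's frame (top and side views, mm):

| Bottle | x (target −81) | y, top view | y, side view | y target |
|---|---|---|---|---|
| tallest | −81.5 | +58.6 | +52.3 | +57 |
| smallest | −82 | +1.3 | −3.5 | 0 |
| brown | −82 | −50 | −56.5 | −53 |

The two views differ by 5–7 mm in y. Each camera mostly sees the near side of a round cap, and both readings are within tolerance.

**Cuvette box:** It lies flat on the slide box, with its top at about 67 mm, as expected. Its centre is about 2.5 mm off the slide box's, and the long sides are within about 1° of parallel.

**Everything else:** The gripper is open and clear of everything. The timer, beaker, tape roll and orange look-alike were not touched and look unmoved in the final pictures; I did not measure their positions again. No check failed.

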